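# Run the loaded connector carriage in under its inspection hood

### The job

Two identical locking slides stand side by side on the black plate; one carriage has a metal connector lying in its nest, the other nest is empty. Squeeze the thumb button of the loaded carriage in and keep it pressed while you slide the carriage along its rail until it is fully home, with the connector under the white hood, then let go so that it locks. Leave the empty carriage where it is.

Things in the scene. Friction and masses are not known exactly. Their poses are not given: they have to be found in the camera images.
- carriage_grip (a point): Centre of the aluminium upright grip block (36 x 36 x 44 mm tall) on the LOADED carriage, the one with a steel connector (52 x 20 x 14 mm) in its black nest. Block top 20 mm above, foot 24 below, rail base (64 wide) 40 below, plate 54 below. Axes: z up; y along the rail to the hood; x across, to the thumb button. The nest (60 x 40) is 72 mm ahead; the connector's top is level with this point.
- button (a joint): Thumb button of the loaded carriage, m pressed: 0 out, 0.006 fully in (9 N, springy). A black pad 24 mm long x 26 tall, level with carriage_grip on the block's +x side, 8 mm proud: 44 mm across block and button, 38 pressed. Pinch it from above against the block's opposite face. Pressed over 0.0045 it frees the carriage; let go, a pin drops into a rack of notches and locks it.
- carriage (a joint): Loaded carriage along its rail, m: grows to the hood (+y of carriage_grip), starts at 0; 0.140 is fully home, a hard stop; the last 12 mm are its home notch. With the button in it slides with about 1 N. The white hood (108 mm wide, 60 along the rail) straddles the rail's end: at home its near edge is 52 mm ahead of the point, its roof top 22 mm and its lens top 32 mm above the point's height.
- spare_grip (a point): The same point on the EMPTY carriage, alike but with no connector in its nest; leave it alone. It rides a like rail, roughly parallel, about 170 mm from the first; either may be nearer the robot.

How it is judged (in metres and radians):
On the way:
1. the loaded carriage's button is pressed in while the carriage is still short of home (value of joint button above 0.004 m and value of joint carriage below 0.1 m), for 0.1 s.
At the end, for the whole second after the job is handed in: The loaded carriage is home (joint within 12 mm of the stop) and still, its button sprung out again (locked), and the empty carriage within 10 mm of where it started (value of joint carriage above 0.128 m and velocity of joint carriage between -0.01 and 0.01 m/s and value of joint button below 0.001 m and distance of spare_grip from where it was at the start of the episode below 0.01 m); the robot touches nothing.
It fails at once if the empty carriage is moved by more than 15 mm (distance of spare_grip from where it was at the start of the episode above 0.015 m).
It also fails if it takes over 29 s, if anything falls off the work surface, if the arm or the gripper's body presses on something with over 40 N, if the wrist force passes 120 N, or if a joint passes its speed limit or range.

### The arm

A 6-joint arm with a two-finger parallel gripper is mounted at the origin on the work surface. World frame = base frame: x ahead of the robot, y to its left, z up, the work surface at z = 0. Lengths are in m, angles in degrees, forces in N, time in s.
With the tool pointing down it reaches from about 0.35 to 0.875 m from the base axis. Payload 4.2 kg.
Tool frame: the origin (TCP) lies at the very end of the fingers, on their centre line; the grasp point (between the pads) lies 19 mm behind it; z points along the fingers, y is the line along which they close (so a half turn about z gives the same grasp; the last joint's range is limited). The gripper opens to 87 mm and grips with 3 to 60 N. Pads are 19 mm wide; open, the fingers measure 117 mm over their backs; the gripper's body (75 mm by 190 mm) begins 51 mm behind the grasp point.
Start: joints at [78.759, 22.042, 0.453, 0, -68.411, -14.817], TCP at [0.275, 0.561, 0.223] pointing down, gripper open.
Joint ranges: [-179.83, 179.83], [-69.29, 118.12], [-61.27, 80.66], [-181.25, 117.63], [-171.15, -9.14], [-177.46, 177.46]. Speed limits (degrees/s): [159.86, 159.86, 180, 180, 180, 180].

### API

Orientations are given as a 3x3 rotation matrix whose columns are the frame's x, y, z axes.
In Python, from station import * gives the robot as it stands.
- The arm moves only by the shell command python3 -m pendant 'ROWS'. ROWS is JSON, a list of rows, each an object of numbers: "x", "y", "z": the shift along the world's x, y, z normalised to -1 to 1, where 1 is 250 mm; "rx", "ry", "rz": the turn, a rotation vector about the world's x, y, z normalised to -1 to 1, where 1 is 180 degrees; "claw": the opening, from 0 (shut) to 1 (fully open). A call has exactly 8 rows; each row is the pose to reach, as a shift and turn from the pose commanded when the call began, turning the shorter way round; what a row does not reach only later rows make up. A row lasts 1/8 s, in which the tool goes at most 62.5 mm and 10.7 degrees, less where a joint would pass 70% of its speed; a pose out of reach is approached as far as the arm can. A call with a number of a shift or a turn outside -1 to 1 is refused whole. A call with a gripper value outside its range is refused whole. The fingers move at their own pace and stop on an object; the grip force is fixed at half the most. Time passes only in rows, so rows that repeat a pose let the fingers close, or fill a call up. It gives the time, the measured TCP pose, the force, the opening and the grip force at its end, in the units of the state.
- sense(): the state, without advancing time (a new reading comes with each control period).
- capture(name): name is "scene" or "top" or "wrist"; returns a dict with "color" (384x512x3 uint8, red, green, blue), "mtx" (3x3 intrinsics, pixels), "world_to_cam" (4x4, takes a point from world to camera coordinates). Camera axes: x right, y up, looking along -z (the intrinsics and any distortion apply to the point x, -y, -z); pixel columns grow to the right and rows downward; lengths in m; the calibration is good to about 2 mm. A picture is of the moment at which its call begins. There is no depth.
- finish_job(): hands the job in; it is judged then, once.
Trained networks look in a picture, given as the dict that the camera call returned (one of the last four; its "shot" number tells which), for a name from the list of things; names that differ only in an ending like _2 or _b are one class to them, and where a whole thing is asked for, a point or a joint stands for the part that bears it (a point fixed in the world has none). Each returns a list of dicts, best first, with "conf" (0 to 1); they miss things now and then, are a little off and sometimes report something else, mostly with a low value. They report only what shows in the picture. A call takes as long as a camera call.
- search_frame(picture, label): "centre" ([column, row] in pixels, amid what is visible of it).
- regions_of(picture, label): "region" (384x512 bool, what is visible of it) and "centre" ([column, row] in pixels, amid what is visible of it).
The state is a dict: "time_s": time; "joints": joint angles; "joint_velocities": joint speeds; "effort": joint torques, N m; "tcp_pos": TCP position; "ee_rot": TCP orientation; "wrist_force": force on the tool from outside, world axes, zero at the start; "moment": the same for the moment, N m; "gripper_width": opening from 0.0 (shut) to 1.0 (fully open); "gripper_force": force on a finger pad.
Only numpy, scipy, OpenCV 4.12 (cv2) and the standard library are available. Lean on these libraries where they do the work, as an engineer would, in place of code of your own. Each camera call takes 0.05 s, during which the arm holds its last target. There are 200 camera calls.

## Working session

There is one attempt and no reset: what is moved stays moved. The work goes in short steps, Python scripts to look and compute and a shell command to move; the robot and the scene stay as the last step left them, time stands still between calls to the robot, and variables do not carry over. Pictures are saved under pics/ and viewed, at most 10 in all, crops included, and the job is handed in when it is done.

```bash
mkdir -p pics; cat > h.py <<'E'
from station import *
import numpy as np, cv2
def ray(p,px):
    K=p["mtx"];T=np.array(p["world_to_cam"]);d=np.linalg.inv(K)@[px[0],px[1],1];d=np.array([d[0],-d[1],-d[2]])
    R=T[:3,:3];return -R.T@T[:3,3],R.T@d
def atz(p,px,z):
    o,d=ray(p,px);return o+d*(z-o[2])/d[2]
def proj(p,X):
    T=np.array(p["world_to_cam"]);c=T[:3,:3]@X+T[:3,3];q=np.array(p["mtx"])@[c[0],-c[1],-c[2]];return q[:2]/q[2]
E
python3 - <<'E'
from h import *
ims=[]
for n in ["scene","top"]:
    p=capture(n);ims.append(p["color"])
    o,_=ray(p,(256,192));print(n,o.round(3))
    for l in ["carriage_grip","spare_grip","button","carriage"]:
        for r in search_frame(p,l)[:3]: print(l,np.round(r["centre"],1),round(r["conf"],2),atz(p,r["centre"],.054).round(3))
cv2.imwrite("pics/a.png",cv2.resize(cv2.vconcat(ims)[:,:,::-1],None,fx=.78,fy=.78))
cv2.imwrite("pics/top.png",cv2.resize(ims[1][:,:,::-1],(800,600)))
E
```

```text
scene [ 0.924 -0.015  0.618]
carriage_grip [207.  248.4] 0.74 [ 0.638 -0.1    0.054]
spare_grip [250.7 155.5] 0.59 [ 0.473 -0.054  0.054]
button [177.8 250.5] 0.82 [ 0.644 -0.139  0.054]
carriage [204.5 247.7] 0.66 [ 0.637 -0.104  0.054]
top [ 0.43  -0.074  0.736]
carriage_grip [269.  172.8] 0.67 [ 0.622 -0.097  0.054]
spare_grip [230.7 252.7] 0.61 [ 0.46  -0.04   0.054]
button [230.7 251. ] 0.64 [ 0.463 -0.039  0.054]
carriage [267.7 171.3] 0.78 [ 0.625 -0.095  0.054]
```

View pics/top.png

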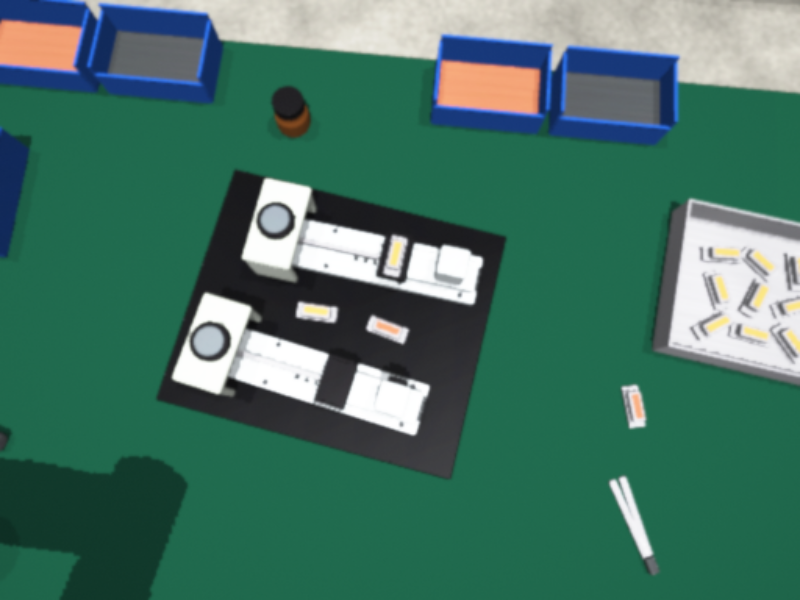

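View pics/a.png

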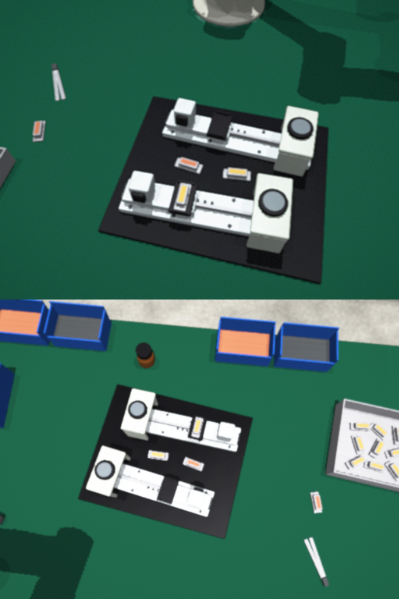

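The top view shows the loaded carriage on the far rail: nest at about (395,255) and block at about (455,262) in the 800 px picture. The hood is to the left, towards +y, and the button faces +x. The empty carriage is on the near rail. Next I'll refine the block position with crops.

```bash
python3 - <<'E'
from h import *
s=capture("scene");t=capture("top")
import pickle;pickle.dump((s,t),open("st.pkl","wb"))
a=cv2.resize(s["color"][200:300,140:240],(400,400),interpolation=cv2.INTER_CUBIC)
b=cv2.resize(t["color"][130:230,225:325],(400,400),interpolation=cv2.INTER_CUBIC)
cv2.imwrite("pics/b.png",cv2.hconcat([a,b])[:,:,::-1])
E
```

```text
(no output)
```

View pics/b.png

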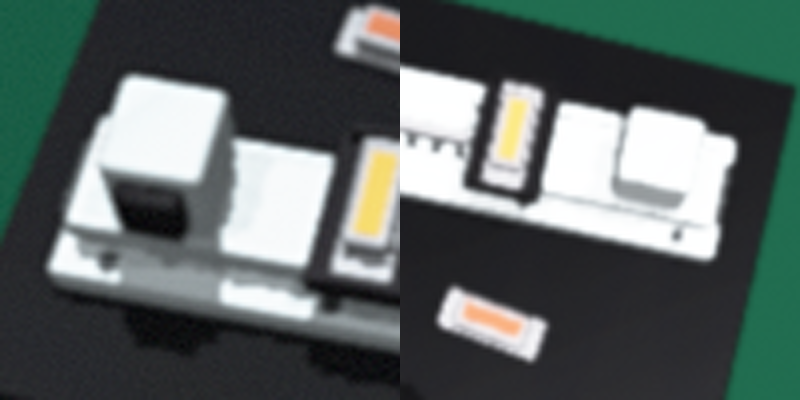

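The left crop (scene) shows the loaded block's top centred at about pixel (181.5,232) with the black button beneath it. The right crop (top view) shows the block top at about (290.5,168) and the connector at (253,163.5).

```bash
python3 - <<'E'
from h import *
import pickle;s,t=pickle.load(open("st.pkl","rb"))
def tri(a,b):
    o1,d1=ray(s,a);o2,d2=ray(t,b)
    k=np.linalg.lstsq(np.c_[d1,-d2],o2-o1,rcond=None)[0];p,q=o1+d1*k[0],o2+d2*k[1];return (p+q)/2,np.linalg.norm(p-q)
f=lambda u,v:(140+u/4,200+v/4); g=lambda u,v:(225+u/4,130+v/4)
P,e=tri(f(166,129),g(262,151));print("blocktop",P.round(4),e)
# block top edges dir, and base near edge dir
for A,B in [(g(0,184),g(315,258))]:
    d=atz(t,A,P[2]-.06)-atz(t,B,P[2]-.06);print("railang",np.degrees(np.arctan2(d[1],d[0])))
for A,B in [(f(50,270),f(400,345))]:
    d=atz(s,B,P[2]-.07)-atz(s,A,P[2]-.07);print("railang",np.degrees(np.arctan2(d[1],d[0])))
for c in [(125,76),(228,95),(208,180),(104,165)]: print(atz(s,f(*c),P[2])[:2].round(4))
c=atz(t,g(113,134),P[2]-.02);d=c-P;print("conn",c.round(4),np.linalg.norm(d[:2]),np.degrees(np.arctan2(d[1],d[0])))
# hood lens centres
h=atz(t,(275*.64,220*.64),P[2]+.012)
d=h-P;print("lens",h.round(4),np.linalg.norm(d[:2]),np.degrees(np.arctan2(d[1],d[0])))
S=sense();print(S["tcp_pos"],S["ee_rot"],S["time_s"],S["gripper_width"])
E
```

```text
blocktop [ 0.6294 -0.1351  0.0784] 0.0027971771321335325
railang 82.20313069176119
railang 81.62444690518849
[ 0.6101 -0.1508]
[ 0.6148 -0.115 ]
[ 0.6471 -0.1169]
[ 0.6442 -0.1518]
conn [ 0.6369 -0.0649  0.0584] 0.07062875204321392 83.85256059963035
lens [0.657  0.0849 0.0904] 0.22171856555038208 82.85372244696352
[0.27450591 0.56147114 0.22254255] [[ 8.98348652e-01 -4.39283165e-01 -2.34962445e-05]
 [-4.39283165e-01 -8.98348652e-01 -2.14174187e-05]
 [-1.16995081e-05  2.95618138e-05 -9.99999999e-01]] 0.6 1.0013967152199865
```

```bash
python3 -m pendant '[{"x":0.06,"y":-0.12,"z":0,"rx":0,"ry":0,"rz":-0.017,"claw":1},{"x":0.12,"y":-0.25,"z":0,"rx":0,"ry":0,"rz":-0.033,"claw":1},{"x":0.18,"y":-0.38,"z":0,"rx":0,"ry":0,"rz":-0.05,"claw":1},{"x":0.25,"y":-0.5,"z":0,"rx":0,"ry":0,"rz":-0.067,"claw":1},{"x":0.31,"y":-0.62,"z":0,"rx":0,"ry":0,"rz":-0.083,"claw":1},{"x":0.37,"y":-0.75,"z":0,"rx":0,"ry":0,"rz":-0.1,"claw":1},{"x":0.44,"y":-0.88,"z":0,"rx":0,"ry":0,"rz":-0.117,"claw":1},{"x":0.5,"y":-1,"z":0,"rx":0,"ry":0,"rz":-0.133,"claw":1}]'
python3 -m pendant '[{"x":0.06,"y":-0.12,"z":0,"rx":0,"ry":0,"rz":-0.017,"claw":1},{"x":0.12,"y":-0.25,"z":0,"rx":0,"ry":0,"rz":-0.033,"claw":1},{"x":0.18,"y":-0.38,"z":0,"rx":0,"ry":0,"rz":-0.05,"claw":1},{"x":0.25,"y":-0.5,"z":0,"rx":0,"ry":0,"rz":-0.067,"claw":1},{"x":0.31,"y":-0.62,"z":0,"rx":0,"ry":0,"rz":-0.083,"claw":1},{"x":0.37,"y":-0.75,"z":0,"rx":0,"ry":0,"rz":-0.1,"claw":1},{"x":0.44,"y":-0.88,"z":0,"rx":0,"ry":0,"rz":-0.117,"claw":1},{"x":0.5,"y":-1,"z":0,"rx":0,"ry":0,"rz":-0.133,"claw":1}]'
python3 -m pendant '[{"x":0.06,"y":-0.12,"z":0,"rx":0,"ry":0,"rz":-0.017,"claw":1},{"x":0.12,"y":-0.25,"z":0,"rx":0,"ry":0,"rz":-0.033,"claw":1},{"x":0.18,"y":-0.38,"z":0,"rx":0,"ry":0,"rz":-0.05,"claw":1},{"x":0.25,"y":-0.5,"z":0,"rx":0,"ry":0,"rz":-0.067,"claw":1},{"x":0.31,"y":-0.62,"z":0,"rx":0,"ry":0,"rz":-0.083,"claw":1},{"x":0.37,"y":-0.7,"z":0,"rx":0,"ry":0,"rz":-0.1,"claw":1},{"x":0.42,"y":-0.79,"z":0,"rx":0,"ry":0,"rz":-0.13,"claw":1},{"x":0.42,"y":-0.79,"z":0,"rx":0,"ry":0,"rz":-0.13,"claw":1}]'
python3 - <<'E'
from h import *
S=sense();print(S["tcp_pos"],S["ee_rot"].round(4) if hasattr(S["ee_rot"],'round') else S["ee_rot"],S["joints"])
w=capture("wrist");cv2.imwrite("pics/w1.png",cv2.resize(w["color"][:,:,::-1],(800,600)))
import pickle;pickle.dump(w,open("w.pkl","wb"))
for X in [(.6294,-.1351,.0784),(.6369,-.0649,.0584)]: print(proj(w,np.array(X))*1.5625)
E
```

```text
time_s: 1.6
tcp_pos: [0.4, 0.3104, 0.2228]
ee_rot: [[0.641, -0.767, 0.0], [-0.767, -0.641, 0.0], [-0.0, -0.001, -1.0]]
wrist_force: [0.9, 0.1, 0.4]
gripper_width: 0.999
gripper_force: 0.0
time_s: 2.6
tcp_pos: [0.5251, 0.0603, 0.2228]
ee_rot: [[0.275, -0.961, 0.001], [-0.961, -0.275, 0.0], [-0.0, -0.001, -1.0]]
wrist_force: [0.6, 0.4, 0.2]
gripper_width: 1.006
gripper_force: 0.0
time_s: 3.6
tcp_pos: [0.6299, -0.1374, 0.2219]
ee_rot: [[-0.13, -0.992, -0.001], [-0.992, 0.13, -0.0], [0.0, 0.001, -1.0]]
wrist_force: [-1.9, 1.1, -1.4]
gripper_width: 0.998
gripper_force: 0.0
[ 0.62985536 -0.13735567  0.22187704] [[-1.296e-01 -9.916e-01 -6.000e-04]
 [-9.916e-01  1.296e-01 -1.000e-04]
 [ 1.000e-04  6.000e-04 -1.000e+00]] [ 2.05134692e+00  2.40097338e+01  3.42656913e+00  2.67249581e-03
 -6.94531544e+01 -9.49667762e+00]
[389.82492385 295.64650106]
[391.77249079 380.25376321]
```

View pics/w1.png

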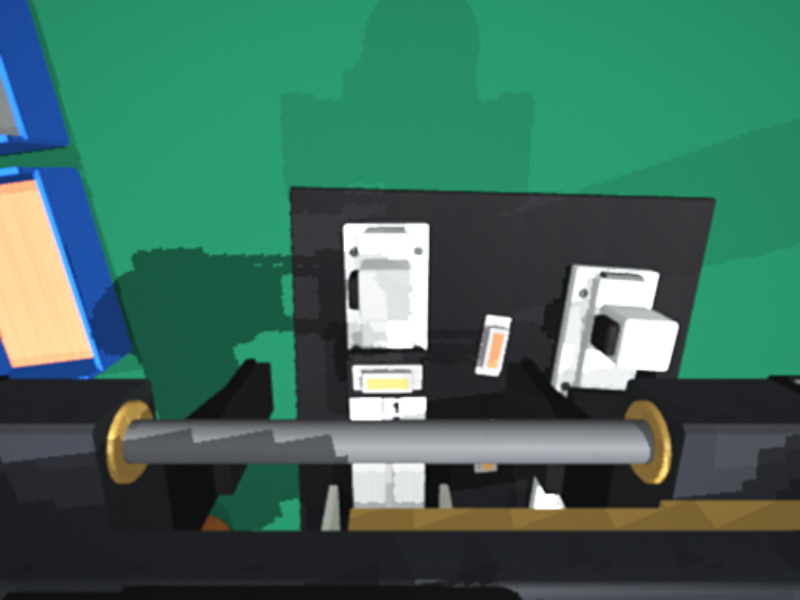

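The wrist view shows the block top centred at about (386,290), within about 3 mm of the predicted (390,296). The button is on the left (+x), the connector is just ahead and the rail is vertical in the image. The gripper is aligned, so I'll descend.

```bash
python3 -m pendant '[{"x":0.006,"y":0,"z":-0.15,"rx":0,"ry":0,"rz":0,"claw":1},{"x":0.006,"y":0,"z":-0.3,"rx":0,"ry":0,"rz":0,"claw":1},{"x":0.006,"y":0,"z":-0.42,"rx":0,"ry":0,"rz":0,"claw":1},{"x":0.006,"y":0,"z":-0.52,"rx":0,"ry":0,"rz":0,"claw":1},{"x":0.006,"y":0,"z":-0.62,"rx":0,"ry":0,"rz":0,"claw":1},{"x":0.006,"y":0,"z":-0.7,"rx":0,"ry":0,"rz":0,"claw":1},{"x":0.006,"y":0,"z":-0.7,"rx":0,"ry":0,"rz":0,"claw":1},{"x":0.006,"y":0,"z":-0.7,"rx":0,"ry":0,"rz":0,"claw":1}]'
python3 -m pendant '[{"x":0,"y":0,"z":0,"rx":0,"ry":0,"rz":0,"claw":0.6},{"x":0,"y":0,"z":0,"rx":0,"ry":0,"rz":0,"claw":0.5},{"x":0,"y":0,"z":0,"rx":0,"ry":0,"rz":0,"claw":0.4},{"x":0,"y":0,"z":0,"rx":0,"ry":0,"rz":0,"claw":0.3},{"x":0,"y":0,"z":0,"rx":0,"ry":0,"rz":0,"claw":0.3},{"x":0,"y":0,"z":0,"rx":0,"ry":0,"rz":0,"claw":0.3},{"x":0,"y":0,"z":0,"rx":0,"ry":0,"rz":0,"claw":0.3},{"x":0,"y":0,"z":0,"rx":0,"ry":0,"rz":0,"claw":0.3}]'
python3 - <<'E'
from h import *
p=capture("scene")
cv2.imwrite("pics/c.png",cv2.resize(p["color"][140:320,110:350,::-1],(800,600)))
print(sense()["gripper_width"]*87)
E
```

```text
time_s: 4.65
tcp_pos: [0.6317, -0.1356, 0.0487]
ee_rot: [[-0.126, -0.992, 0.002], [-0.992, 0.126, -0.0], [0.0, -0.002, -1.0]]
wrist_force: [0.0, -0.2, -0.4]
gripper_width: 1.0
gripper_force: 0.0
time_s: 5.65
tcp_pos: [0.6325, -0.1361, 0.048]
ee_rot: [[-0.127, -0.992, 0.004], [-0.992, 0.127, -0.0], [-0.0, -0.004, -1.0]]
wrist_force: [3.1, -1.2, -1.3]
gripper_width: 0.427
gripper_force: 30.0
37.198933554047855
```

View pics/c.png

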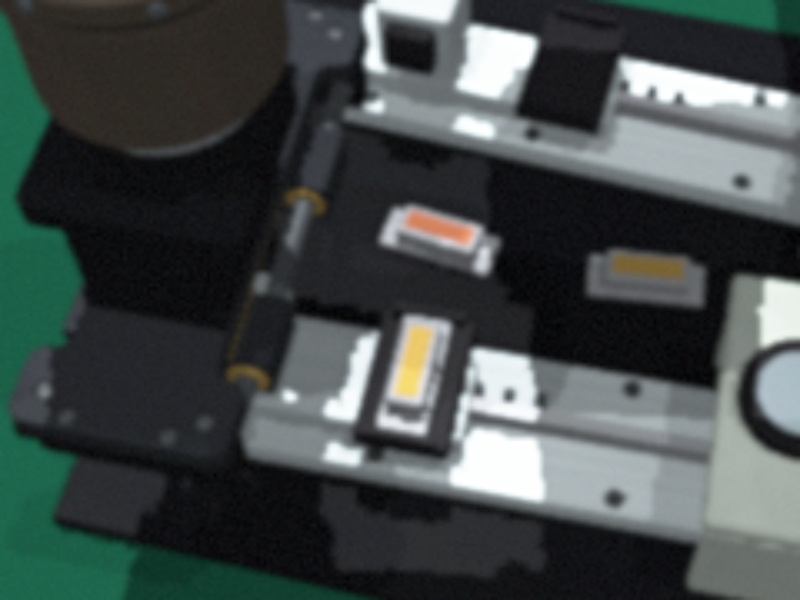

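The opening is 37–38 mm, so the button is pressed in. The connector sits in its nest and the rail ahead is free. I'll slide the carriage.

```bash
python3 -m pendant '[{"x":0.005,"y":0.04,"z":0,"rx":0,"ry":0,"rz":0,"claw":0.3},{"x":0.013,"y":0.1,"z":0,"rx":0,"ry":0,"rz":0,"claw":0.3},{"x":0.02,"y":0.16,"z":0,"rx":0,"ry":0,"rz":0,"claw":0.3},{"x":0.028,"y":0.22,"z":0,"rx":0,"ry":0,"rz":0,"claw":0.3},{"x":0.036,"y":0.28,"z":0,"rx":0,"ry":0,"rz":0,"claw":0.3},{"x":0.044,"y":0.34,"z":0,"rx":0,"ry":0,"rz":0,"claw":0.3},{"x":0.049,"y":0.38,"z":0,"rx":0,"ry":0,"rz":0,"claw":0.3},{"x":0.051,"y":0.4,"z":0,"rx":0,"ry":0,"rz":0,"claw":0.3}]'
```

```text
time_s: 6.7
tcp_pos: [0.6447, -0.0352, 0.0479]
ee_rot: [[-0.127, -0.992, 0.002], [-0.992, 0.127, 0.0], [-0.0, -0.002, -1.0]]
wrist_force: [6.1, -2.0, -0.3]
gripper_width: 0.428
gripper_force: 30.0
```

```bash
python3 -m pendant '[{"x":0.005,"y":0.04,"z":0,"rx":0,"ry":0,"rz":0,"claw":0.3},{"x":0.01,"y":0.08,"z":0,"rx":0,"ry":0,"rz":0,"claw":0.3},{"x":0.014,"y":0.11,"z":0,"rx":0,"ry":0,"rz":0,"claw":0.3},{"x":0.016,"y":0.13,"z":0,"rx":0,"ry":0,"rz":0,"claw":0.3},{"x":0.018,"y":0.14,"z":0,"rx":0,"ry":0,"rz":0,"claw":0.3},{"x":0.019,"y":0.148,"z":0,"rx":0,"ry":0,"rz":0,"claw":0.3},{"x":0.019,"y":0.148,"z":0,"rx":0,"ry":0,"rz":0,"claw":0.3},{"x":0.019,"y":0.148,"z":0,"rx":0,"ry":0,"rz":0,"claw":0.3}]'
python3 - <<'E'
from h import *
p=capture("scene")
cv2.imwrite("pics/d.png",cv2.resize(p["color"][140:320,160:400,::-1],(800,600)))
E
```

```text
time_s: 7.7
tcp_pos: [0.6491, 0.0013, 0.0479]
ee_rot: [[-0.128, -0.992, 0.002], [-0.992, 0.128, 0.0], [-0.001, -0.002, -1.0]]
wrist_force: [5.4, 1.0, -0.3]
gripper_width: 0.429
gripper_force: 30.0
```

View pics/d.png

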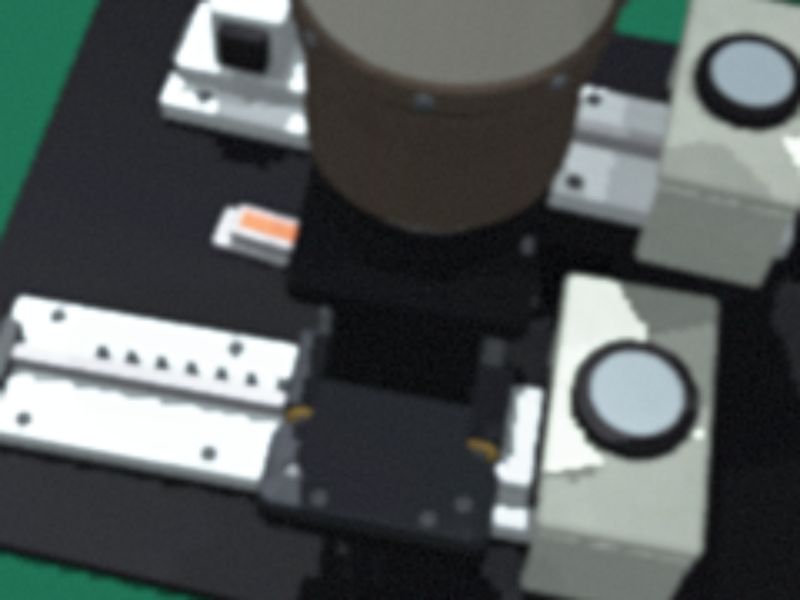

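The carriage has moved about 138 mm and the connector is under the hood. I'll nudge 1 mm further, release, and then retreat straight up.

```bash
python3 -m pendant '[{"x":0,"y":0.004,"z":0,"rx":0,"ry":0,"rz":0,"claw":0.3},{"x":0,"y":0.004,"z":0,"rx":0,"ry":0,"rz":0,"claw":0.3},{"x":0,"y":0.004,"z":0,"rx":0,"ry":0,"rz":0,"claw":0.6},{"x":0,"y":0.004,"z":0,"rx":0,"ry":0,"rz":0,"claw":0.9},{"x":0,"y":0.004,"z":0,"rx":0,"ry":0,"rz":0,"claw":1},{"x":0,"y":0.004,"z":0,"rx":0,"ry":0,"rz":0,"claw":1},{"x":0,"y":0.004,"z":0,"rx":0,"ry":0,"rz":0,"claw":1},{"x":0,"y":0.004,"z":0,"rx":0,"ry":0,"rz":0,"claw":1}]'
python3 -m pendant '[{"x":0,"y":0,"z":0.05,"rx":0,"ry":0,"rz":0,"claw":1},{"x":0,"y":0,"z":0.15,"rx":0,"ry":0,"rz":0,"claw":1},{"x":0,"y":0,"z":0.3,"rx":0,"ry":0,"rz":0,"claw":1},{"x":0,"y":0,"z":0.45,"rx":0,"ry":0,"rz":0,"claw":1},{"x":0,"y":-0.1,"z":0.6,"rx":0,"ry":0,"rz":0,"claw":1},{"x":0,"y":-0.3,"z":0.7,"rx":0,"ry":0,"rz":0,"claw":1},{"x":0,"y":-0.5,"z":0.7,"rx":0,"ry":0,"rz":0,"claw":1},{"x":0,"y":-0.6,"z":0.7,"rx":0,"ry":0,"rz":0,"claw":1}]'
python3 - <<'E'
from h import *
p=capture("scene");t=capture("top")
cv2.imwrite("pics/e.png",cv2.hconcat([cv2.resize(x["color"][:,:,::-1],None,fx=f,fy=f)[r:r+400,c:c+400] for x,f,r,c in [(p,1.7,150,240),(t,1.7,130,160)]]))
E
```

```text
time_s: 8.75
tcp_pos: [0.6477, 0.0019, 0.0472]
ee_rot: [[-0.128, -0.992, -0.002], [-0.992, 0.128, -0.0], [0.0, 0.002, -1.0]]
wrist_force: [0.2, 0.4, 0.3]
gripper_width: 0.973
gripper_force: 0.0
time_s: 9.75
tcp_pos: [0.6482, -0.1504, 0.2242]
ee_rot: [[-0.13, -0.992, 0.002], [-0.992, 0.13, -0.0], [-0.0, -0.002, -1.0]]
wrist_force: [-0.2, 0.9, 0.3]
gripper_width: 0.999
gripper_force: 0.0
```

View pics/e.png

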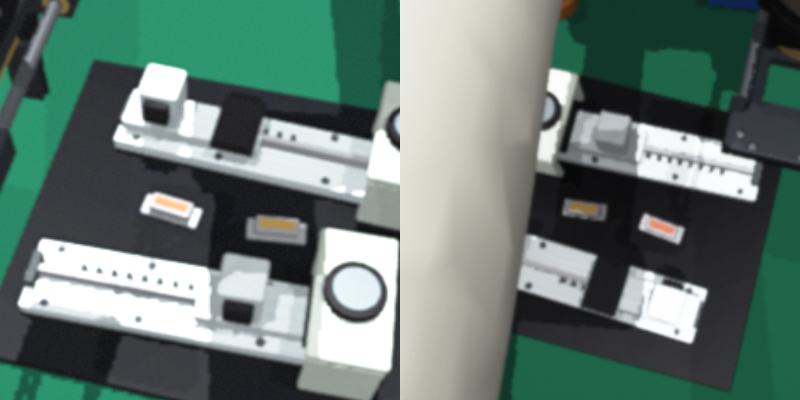

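The loaded block now stands close to the hood, its top at about (246,272) in the left half, with the connector covered. The empty carriage is unmoved and the gripper is clear. I'll check the travel numerically before handing in.

```bash
python3 - <<'E'
from h import *
p=capture("scene")
q=atz(p,((246+240)/1.7,(270+150)/1.7),.0784);q0=atz(p,(181.5,232.2),.0784)
d=np.linalg.norm((q-q0)[:2]);print(q,d)
if d>.133: print(finish_job())
E
```

```text
[0.64068875 0.00530077 0.0784    ] 0.13946118468241034
the job is handed in; nothing more can be done
None
```

The job is handed in: the loaded carriage slid about 139 mm to home with its connector under the hood and the button released, and in the last picture the empty carriage looks unmoved and the gripper is clear; the judge's verdict was not returned.

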